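# Fit the kneading rotor onto the bench kneader's splined shaft

### The arm

A 6-joint arm with a two-finger parallel gripper is mounted at the origin on the work surface. World frame = base frame: x ahead of the robot, y to its left, z up, the work surface at z = 0. Lengths are in mm, angles in rad, forces in N, time in s.
With the tool pointing down it reaches from about 350 to 875 mm from the base axis. Payload 4.2 kg.
Tool frame: the origin (TCP) lies between the finger pads; the fingertips stand 11 mm ahead of it and the grasp point (between the pads) lies 8 mm behind it; z points along the fingers, y is the direction in which the jaws open and shut (so a half turn about z gives the same grasp; the last joint's range is limited). The gripper opens to 85 mm and grips with 20 to 120 N. Pads are 22 mm wide; open, the fingers measure 114 mm over their backs; the gripper's body (76 mm by 85 mm) begins 54 mm behind the grasp point. The pads swing forward as they close: fully open they stand 13 mm farther back than shut.
Start: joints at [0.259, 0.385, 0.008, 0, -1.194, -0.259], TCP at [624.979, 0.025, 242.312] pointing down, gripper open.
Joint ranges: [-3.14, 3.14], [-1.21, 2.06], [-1.07, 1.41], [-3.16, 2.05], [-2.99, -0.16], [-3.1, 3.1]. Speed limits (rad/s): [2.79, 2.79, 3.14, 3.14, 3.14, 3.14].

### API

Orientations are given as a unit quaternion [x, y, z, w].
In Python, from bench import * gives the robot as it stands.
- The arm moves only by the tool servo_tool, never from a script. Its argument "rows" is a list of rows, each a list of 7 numbers: the opening, from 0 (shut) to 1 (fully open), then the shift along the tool's x, y, z in cm, then the turn, a rotation vector about the tool's x, y, z in degrees. A call has 1 to 12 rows; each row shifts and turns the commanded pose from where the row before left it, along the tool's axes as they then stand; what a row does not reach is not made up. A row lasts 1/10 s, in which the tool goes at most 50 mm and 8.59 degrees, less where a joint would pass 70% of its speed; a pose out of reach is approached as far as the arm can. A call is refused whole if a number of a shift passes 5 or a number of a turn 8.59, either way. A call with a gripper value outside its range is refused whole. The fingers move at their own pace and stop on an object; the grip force is fixed at half the most. Time passes only in rows, so rows that do not move let the fingers close. It gives the time, the measured TCP pose, the force and the opening at its end, in the units of the state.
- read_state(): the state, without advancing time (a new reading comes with each control period).
- get_image(name): name is "scene" or "side" or "wrist"; returns a dict with "image" (384x512x3 uint8, red, green, blue), "mtx" (3x3 intrinsics, pixels), "extrinsics" (4x4, takes a point from camera to world coordinates). Camera axes: x right, y up, looking along -z (the intrinsics and any distortion apply to the point x, -y, -z); pixel columns grow to the right and rows downward; lengths in mm; the calibration is good to about 2 mm. A picture is of the moment at which its call begins. There is no depth.
- job_done(): hands the job in, once; it reports no verdict.
The state is a dict: "clock": time; "joints": joint angles; "joint_vel": joint speeds; "joint_efforts": joint torques, N m; "position": TCP position; "ee_rot": TCP orientation; "contact_force": force on the tool from outside, world axes, zero at the start; "wrist_torque": the same for the moment, N m; "gripper_width": finger opening in mm.
Only numpy, scipy, OpenCV 4.12 (cv2) and the standard library are available. Lean on these libraries where they do the work, as an engineer would, in place of code of your own. Each camera call takes 0.05 s, during which the arm holds its last target. There are 200 camera calls.

### The job

Get the bench kneader ready for the next dough: stand the two-armed kneading rotor on its upright drive shaft, turning it back and forth until the splines mesh, and push it down past the retaining balls until it is fully home on the collar, then let go. Leave the grating disc, the bread and everything else where they are.

Things in the scene. Friction and masses are not known exactly. Their poses are not given: they have to be found in the camera images.
- machine: Kneader: fixed white housing 190 x 180 mm, round steel deck 80 mm above the table; origin under its centre, front with the knob at -x. Its upright steel drive shaft stands at the deck's centre, is locked by its gearbox and does not turn by hand; the angle of its teeth differs every time and does not follow the housing.
- shaft_seat (a point): Centre of the top of the shaft's dark collar (52 mm dia, 8 mm high), 88 mm above the table; z up along the shaft. From here up to 30 mm the shaft has six straight teeth, 6 mm wide, 18.2 mm out from the axis, 60 degrees apart, on a 24 mm dia core. Three sprung brass balls in the teeth, 10 mm up, hold back the rotor's weight on the last 13 mm; a push of 5 to 20 N passes them.
- shaft_tip (a point): Top of the shaft's smooth nose, on the axis, 46 mm above the seat. The nose is 14 mm dia here, widens to 24 mm dia 8 mm lower and ends at the tooth tops 16 mm lower.
- rotor_mid (a point): Kneading rotor, 0.3 to 0.45 kg, standing bore-down; point on its axis, half-way up: 32.5 mm above its lower face. z up. Steel hexagonal hub 49 mm across flats, 65 mm high, orange dot on top; one pair of flats faces +y and -y, the others every 60 degrees. Two arms along +x and -x reach 82 mm out, between 3 and 20 mm above the lower face; above 20 mm the hub is free to grasp all round.
- rotor_bore (a point): Mouth of the rotor's bore: centre of its lower face (on the seat when home). Bore 49 mm deep, closed on top; six inward teeth 6 mm wide at 0, 60, 120.. degrees from x, from 3 to 25 mm up, leave a 26.6 mm round opening. Teeth mesh with 4 degrees play either way, so an angle within 30 degrees of any start fits; unmeshed, they rest on the shaft's tooth tops with this face 27 mm above the seat.
- disc_mid (a point): Grating disc (not wanted, a bystander): aluminium disc 132 mm dia with a black plastic hub 36 mm dia, 36 mm high, lying on the table; point on its axis half-way up the hub. It and the rotor swap sides from time to time.
- loaf_a: Bystander: oat-crusted loaf about 200 x 95 x 90 mm, origin under its centre.
- loaf_b: Bystander: oat-crusted loaf about 180 x 90 x 85 mm, origin under its centre.
- oat_jar: Bystander: amber jar 80 mm dia, 130 mm high, origin under its centre.
- tin: Bystander: dark open loaf tin 120 x 220 x 70 mm, origin under its centre.
- scraper: Bystander: standing dough scraper 105 mm long, 97 mm high with a wooden grip, origin under its centre.
- brush: Bystander: pastry brush lying on the table, origin at its underside.
There are look-alikes about, which are no part of the job. Leave any black look-alike of the part that bears rotor_mid alone.

How it is judged:
By the outcome, as a careful person would: the job done as asked, in the order asked, and still so for the second after the job is handed in, with the robot touching nothing.
It also fails if it takes over 58 s, if anything falls off the work surface, if the arm or the gripper's body presses on something with over 40 N, if the wrist force passes 120 N, or if a joint passes its speed limit or range.

## Working session

There is one attempt and no reset: what is moved stays moved. The work goes in short steps, Python scripts to look and compute and a tool call to move; the robot and the scene stay as the last step left them, time stands still between calls to the robot, and variables do not carry over. Pictures are saved under pics/ and viewed, about 8 in all and at most 12, crops included, and the job is handed in when it is done.

Besides the shell and the picture viewer there is one more tool, called as name([rows], argument=value, ...), one row to a line, values as JSON. servo_tool: Moves the arm, as the interface text tells. Its arguments: {"type":"object","properties":{"rows":{"type":"array","items":{"type":"array","items":{"type":"number"}}}},"required":["rows"]}

```bash
mkdir -p pics; cat > h.py <<'E'
from bench import *
import numpy as np, cv2
from scipy.spatial.transform import Rotation as R
def snap(n,f):
    d=get_image(n); cv2.imwrite('pics/'+f+'.png',d['image'][:,:,::-1]); np.savez('pics/'+f,m=d['mtx'],e=d['extrinsics']); return d
def ray(f,u,v):
    z=np.load('pics/'+f+'.npz'); m,e=z['m'],z['e']
    p=np.linalg.solve(m,[u,v,1.]); d=e[:3,:3]@np.array([p[0],-p[1],-p[2]])
    return e[:3,3],d/np.linalg.norm(d)
def atz(f,u,v,h):
    o,d=ray(f,u,v); return o+d*(h-o[2])/d[2]
def tri(*obs):
    A=np.zeros((3,3));b=np.zeros(3)
    for ob in obs:
        o,d=ray(*ob);P=np.eye(3)-np.outer(d,d);A+=P;b+=P@o
    x=np.linalg.solve(A,b)
    return x,[float(np.linalg.norm(np.cross(x-ray(*ob)[0],ray(*ob)[1]))) for ob in obs]
def proj(f,p):
    z=np.load('pics/'+f+'.npz'); m,e=z['m'],z['e']
    q=e[:3,:3].T@(np.asarray(p,float)-e[:3,3]); q=m@np.array([q[0],-q[1],-q[2]]); return q[:2]/q[2]
def crop(f,g,x0,y0,x1,y1,s):
    a=cv2.imread('pics/'+f+'.png')[y0:y1,x0:x1]; return cv2.imwrite('pics/'+g+'.png',cv2.resize(a,None,fx=s,fy=s,interpolation=2))
E
python3 - <<'E'
from h import *
for n in('scene','side','wrist'): d=snap(n,n+'0'); print(n,d['mtx'].round(1).tolist(),d['extrinsics'].round(2).tolist(),[k for k in d])
a=[cv2.imread(f'pics/{n}0.png') for n in('scene','side','wrist')]
print(read_state())
cv2.imwrite('pics/m0.png',cv2.resize(np.hstack(a[:2]),(800,300)))
E
```

```text
scene [[415.4, 0.0, 262.1], [0.0, 415.4, 191.6], [0.0, 0.0, 1.0]] [[-0.27, -0.74, 0.61, 1501.52], [0.96, -0.22, 0.16, 166.97], [0.01, 0.64, 0.77, 1299.75], [0.0, 0.0, 0.0, 1.0]] ['image', 'mtx', 'extrinsics']
side [[404.5, 0.0, 256.4], [0.0, 404.5, 190.3], [0.0, 0.0, 1.0]] [[-0.97, 0.13, -0.2, 301.37], [-0.24, -0.46, 0.86, 1017.71], [0.02, 0.88, 0.47, 716.38], [0.0, 0.0, 0.0, 1.0]] ['image', 'mtx', 'extrinsics']
wrist [[265.8, 0.0, 253.1], [0.0, 265.8, 193.0], [0.0, 0.0, 1.0]] [[-1.0, 0.0, 0.0, 624.18], [-0.0, -0.96, -0.29, -73.54], [0.0, -0.29, 0.96, 372.67], [0.0, 0.0, 0.0, 1.0]] ['image', 'mtx', 'extrinsics']
{'clock': 0.15, 'joints': array([ 2.58574933e-01,  3.85392251e-01,  6.96448121e-03, -3.40313697e-04,
       -1.19402975e+00, -2.58581283e-01]), 'joint_vel': array([-0.0001741 , -0.00229079,  0.00405446,  0.00038552,  0.00105937,
        0.00191661]), 'joint_efforts': array([-6.03353892e-04, -3.92678475e+01,  1.88581592e+01,  4.18858320e+00,
       -3.39302780e-03,  5.70479813e-06]), 'position': array([ 6.24583016e+02, -1.48972573e-03,  2.41476851e+02]), 'ee_rot': array([-7.07059921e-01,  7.07153132e-01,  5.54336746e-04, -6.38450204e-04]), 'contact_force': array([ 0.15220179,  0.35869086, -0.26976431]), 'wrist_torque': array([ 0.04395383,  0.00461405, -0.03250813]), 'gripper_width': 85.77898817451215}
```

View pics/scene0.png

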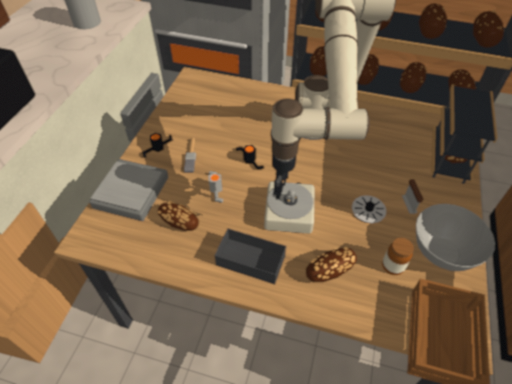

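View pics/side0.png

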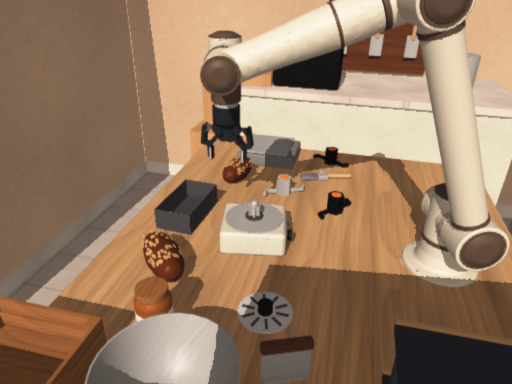

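Candidates for the rotor: the steel one (scene 214,180; side 284,184), and two black look-alikes (scene 156,140 and 249,152; side 331,156 and 336,203). I choose the steel one, since the description says steel with an orange dot. The grating disc is at scene 369,208. The shaft is at scene ~291,195 and side ~255,209. Next is a close crop of both views.

```bash
python3 - <<'E'
from h import *
a=cv2.imread('pics/scene0.png')[150:240,190:320]; b=cv2.imread('pics/side0.png')[165:260,205:315]
a=cv2.resize(a,None,fx=3.0,fy=3.0,interpolation=2)   # 390x270
b=cv2.resize(b,None,fx=3.6,fy=3.6,interpolation=2)    # 396x342
w=cv2.resize(cv2.imread('pics/wrist0.png'),(341,256))
c=np.zeros((600,800,3),np.uint8); c[:270,:390]=a; c[:342,400:796]=b; c[344:600,:341]=w
cv2.imwrite('pics/m1.png',c)
E
```

```text
(no output)
```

View pics/m1.png

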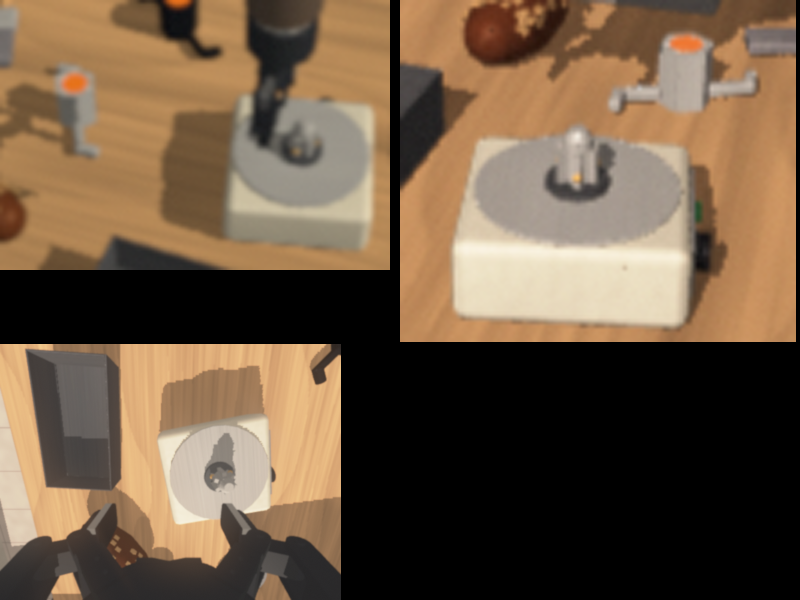

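```bash
python3 - <<'E'
from h import *
print('dot',tri(('scene0',215,178),('side0',284.7,177.2)))
A=tri(('scene0',219.3,200.3),('side0',265.3,193.3));B=tri(('scene0',211.7,173.3),('side0',302.2,188.9))
print(A,B,np.degrees(np.arctan2(*(B[0]-A[0])[1::-1])))
print('tip',tri(('scene0',292,192),('side0',254.2,201.4)))
print('tipside@134',atz('side0',254.2,201.4,134),'scene',atz('scene0',292,192,134))
print('collar wrist@88',atz('wrist0',330,198,88),'side',atz('side0',254.2+.3,215,88))
print('dot@65',atz('scene0',215,178,65),atz('side0',284.7,177.2,65))
q=R.from_quat(read_state()['ee_rot']).as_matrix();print(q.round(3))
E
```

```text
dot (array([ 502.29260316, -293.247381  ,   62.24178302]), [1.4873678950671103, 1.487367895067061])
(array([ 564.22485229, -256.7484604 ,    6.44576085]), [0.3817703895053912, 0.38177038950539505]) (array([ 437.76880087, -335.20373194,    3.81075823]), [1.3149457840855365, 1.3149457840854937]) -148.1839016607447
tip (array([539.88285174,  23.6088978 , 129.5745166 ]), [1.9959190513640137, 1.9959190513639076])
tipside@134 [537.28539373  28.15064218 134.        ] scene [545.74730491  25.28120642 134.        ]
collar wrist@88 [537.34634594  18.13241803  88.        ] side [535.67555253  28.09137576  88.        ]
dot@65 [ 506.23126699 -291.23130807   65.        ] [ 500.82226203 -290.30484944   65.        ]
[[-0.    -1.    -0.002]
 [-1.     0.    -0.   ]
 [ 0.     0.002 -1.   ]]
```

The crop confirms it: a steel hexagonal hub with an orange dot and two arms, axis near (502,-293), arms at about 32°. The shaft is near (538,23). I'll move above the rotor and look from close by.

servo_tool([
  [1,2,0.8,0.4,0,0,0],
  [1,4,1.7,0.8,0,0,0],
  [1,4,1.7,0.8,0,0,0],
  [1,4,1.7,0.8,0,0,0],
  [1,4,1.7,0.8,0,0,0],
  [1,4,1.7,0.8,0,0,0],
  [1,4,1.7,0.8,0,0,0],
  [1,3.3,1.3,0.7,0,0,0],
  [1,0,0,0,0,0,0],
  [1,0,0,0,0,0,0],
])

```text
clock: 1.15
position: [500.8, -294.0, 182.9]
ee_rot: [-0.706, 0.708, 0.0, -0.0]
contact_force: [-0.2, -0.2, -0.5]
gripper_width: 85.5
```

```bash
python3 - <<'E'
from h import *
snap('wrist','w1'); print(read_state()['position'])
crop('w1','w1c',130,50,400,260,2.9)
E
```

```text
[ 501.49237544 -293.30699784  183.21127538]
```

View pics/w1c.png

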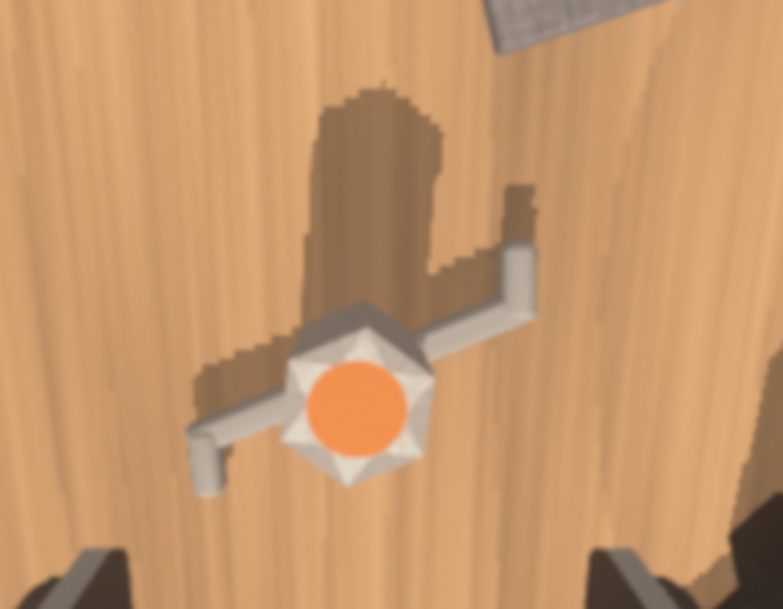

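```bash
python3 - <<'E'
from h import *
c=lambda x,y:(x/2.9+130,y/2.9+50)
d=atz('w1',*c(357,409),65);print(d, 'tri3',tri(('w1',*c(357,409)),('side0',284.7,177.2),('scene0',215,178)))
V=[(366,328),(433,378),(421,457),(350,486),(282,440),(290,374)]
P=np.array([atz('w1',*c(*v),63) for v in V]);print(P.round(1),P.mean(0))
D=P[3:]-P[:3];print('vertex ang',np.degrees(np.arctan2(D[:,1],D[:,0])),np.linalg.norm(D,axis=1))
a=atz('w1',*c(215,438),12);b=atz('w1',*c(505,312),12);print('arm',np.degrees(np.arctan2(*(a-b)[1::-1])))
E
```

```text
[ 500.31728022 -294.44610727   65.        ] tri3 (array([ 501.47696565, -293.5010826 ,   61.85826711]), [1.1579926561641731, 1.3893830797058901, 1.8563408284039666])
[[ 497.3 -321.6   63. ]
 [ 474.8 -304.7   63. ]
 [ 478.2 -276.5   63. ]
 [ 502.8 -265.8   63. ]
 [ 526.1 -282.8   63. ]
 [ 522.7 -306.1   63. ]] [ 500.33144763 -292.91325186   63.        ]
vertex ang [ 84.35731524  23.06030779 -33.62618626] [56.15426374 55.7848096  53.49191207]
arm 23.98081472271619
```

servo_tool([
  [1,0,0.1,2,0,0,5.4],
  [1,0,0,3.5,0,0,0],
  [1,0,0,3.5,0,0,0],
  [1,0,0,3,0,0,0],
  [1,0,0,1.7,0,0,0],
  [1,0,0,0.8,0,0,0],
  [0.3,0,0,0,0,0,0],
  [0.3,0,0,0,0,0,0],
  [0.3,0,0,0,0,0,0],
  [0.3,0,0,0,0,0,0],
  [0.3,0,0,0,0,0,0],
  [0.3,0,0,0,0,0,0],
])

```text
clock: 2.4
position: [502.3, -293.2, 40.0]
ee_rot: [-0.673, 0.739, -0.001, 0.001]
contact_force: [0.4, 1.7, 5.5]
gripper_width: 48.6
```

servo_tool([
  [0.3,0,0,-1.5,0,0,0],
  [0.3,0,0,-3,0,0,0],
  [0.3,0,0,-4,0,0,0],
  [0.3,-1.5,0,-4,0,0,0],
  [0.3,-3,0,-3,0,0,0],
  [0.3,-4,0,-1,0,0,0],
  [0.3,-4,0,0,0,0,0],
  [0.3,-4,0,0,0,0,0],
  [0.3,-4,0,0,0,0,0],
])

```text
clock: 3.3
position: [519.0, -87.4, 202.6]
ee_rot: [-0.673, 0.74, 0.001, -0.0]
contact_force: [1.3, -0.2, -3.4]
gripper_width: 48.3
```

servo_tool([
  [0.3,-4,0,0,0,0,0],
  [0.3,-4,0,0,0,0,0],
  [0.3,-4,0,0,0,0,0],
  [0.3,-4,0,0,0,0,0],
  [0.3,-2.8,0,0,0,0,0],
  [0.3,-1.4,0,0,0,0,0],
  [0.3,0,0,0,0,0,0],
  [0.3,0,0,0,0,0,0],
])

```text
clock: 4.1
position: [538.6, 111.7, 202.6]
ee_rot: [-0.673, 0.74, 0.0, -0.001]
contact_force: [0.1, 0.0, -2.8]
gripper_width: 48.3
```

```bash
python3 - <<'E'
from h import *
snap('wrist','w2'); snap('side','s2'); s=read_state(); print(s['position'],s['contact_force'],s['gripper_width'])
a=cv2.resize(cv2.imread('pics/w2.png'),(800,600),interpolation=2); cv2.imwrite('pics/w2c.png',a)
E
```

```text
[538.80421026 111.04853838 202.95079098] [ 0.15001755 -0.32660955 -2.12009761] 48.14929757280195
```

View pics/w2c.png

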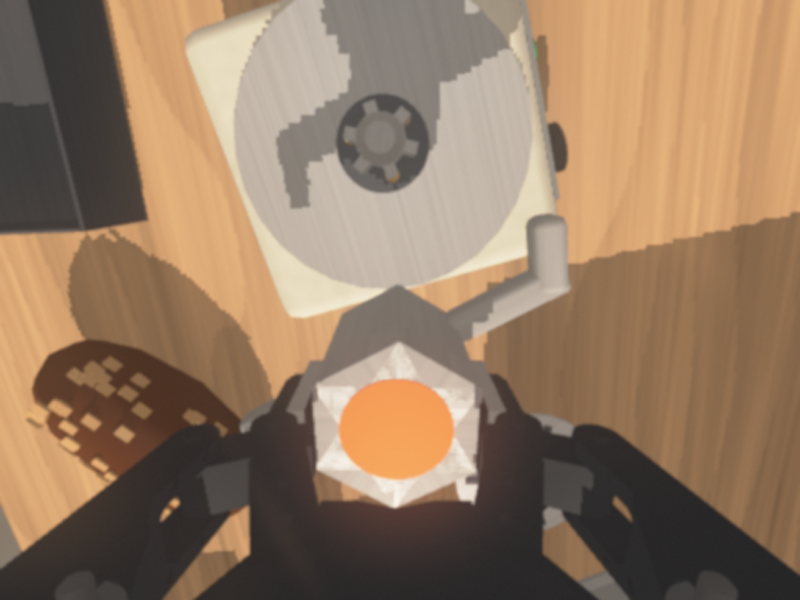

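The shaft and its six teeth show at (381,137) in the 800-px view, and the rotor is held squarely (dot at 397,429). I'll enlarge the shaft together with the side view.

```bash
python3 - <<'E'
from h import *
a=cv2.resize(cv2.imread('pics/w2.png')[56:126,209:279],None,fx=7,fy=7,interpolation=2)
b=cv2.resize(cv2.imread('pics/s2.png')[185:235,235:275],None,fx=7,fy=7,interpolation=2)
c=np.zeros((490,780,3),np.uint8);c[:490,:490]=a;c[:350,500:780]=b;cv2.imwrite('pics/m2.png',c)
E
```

```text
(no output)
```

View pics/m2.png

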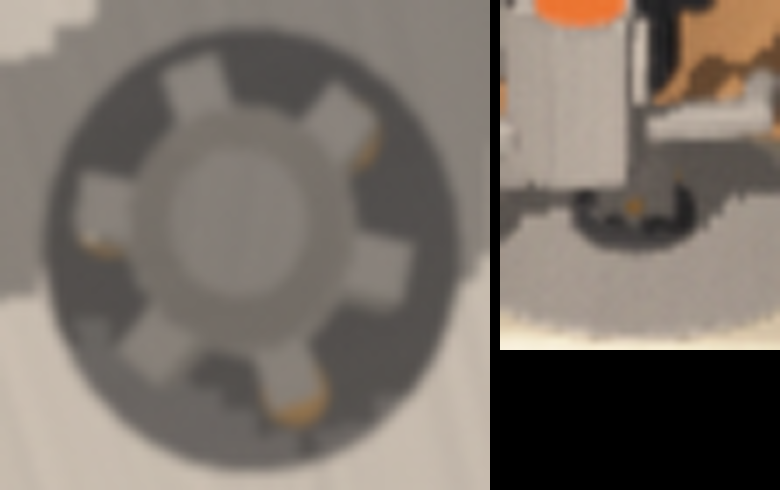

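```bash
python3 - <<'E'
from h import *
c=lambda p:(p[0]/7+209,p[1]/7+56)
col=atz('w2',*c((252,248)),88);tip=atz('w2',*c((240,222)),134)
T=[(192,65),(350,105),(408,265),(297,385),(145,360),(80,205)]
P=np.array([atz('w2',*c(t),118) for t in T]);m=P.mean(0)
print('collar',col,'tip',tip,'teeth',m,'side col/tip',atz('side0',254.2,201.4,134))
d=P[:3]-P[3:];an=np.degrees(np.arctan2(d[:,1],d[:,0]));print(an,an%60,np.linalg.norm(d,axis=1))
s=read_state();q=R.from_quat(s['ee_rot']).as_matrix();j=np.degrees(np.arctan2(q[1,1],q[0,1]));print('jaw',j,'rotor vert',(j+30)%60,'z',q[:,2])
# rotor dot in hand
o=(397/800*512,429/800*512)
print('dot',atz('w2',*o,s['position'][2]+25),s['position'], q.round(3).tolist())
dv=tip-s['position'];print('tool shift to tip',(q.T@[dv[0],dv[1],0]).round(1))
E
```

```text
collar [536.37061507  19.96051634  88.        ] tip [536.36437815  20.88224116 134.        ] teeth [536.3092803   20.62535733 118.        ] side col/tip [537.28539373  28.15064218 134.        ]
[ -76.52847152 -136.40165668  164.89551666] [43.47152848 43.59834332 44.89551666] [34.22405441 34.27366246 36.05262488]
jaw 174.51600772839546 rotor vert 24.516007728395465 z [-1.17201121e-03 -4.43861461e-04 -9.99999215e-01]
dot [537.39943506 109.2079756  227.95079098] [538.80421026 111.04853838 202.95079098] [[-0.096, -0.995, -0.001], [-0.995, 0.096, -0.0], [0.001, 0.001, -1.0]]
tool shift to tip [90.  -6.2  0. ]
```

servo_tool([
  [0.3,1.8,-0.15,0,0,0,0],
  [0.3,3,-0.25,0,0,0,0],
  [0.3,2.5,-0.2,0,0,0,0],
  [0.3,1.5,-0.15,0,0,0,0],
  [0.3,0,0,0,0,0,-6.5],
  [0.3,0,0,0,0,0,-6.5],
  [0.3,0,0,0,0,0,-6.5],
  [0.3,0,0,0,0,0,0],
  [0.3,0,0,0.6,0,0,0],
  [0.3,0,0,0,0,0,0],
])

```text
clock: 5.2
position: [537.7, 23.6, 196.2]
ee_rot: [0.788, -0.616, -0.001, 0.001]
contact_force: [-0.5, -0.3, -4.1]
gripper_width: 48.3
```

```bash
python3 - <<'E'
from h import *
for n in('scene','side'): snap(n,n+'3')
s=read_state(); print(s['position'],s['contact_force'],s['wrist_torque'],s['gripper_width']); q=R.from_quat(s['ee_rot']).as_matrix(); j=np.degrees(np.arctan2(q[1,1],q[0,1])); print((j+30)%60)
a=cv2.resize(cv2.imread('pics/scene3.png')[165:235,255:325],None,fx=5.6,fy=5.6,interpolation=2); b=cv2.resize(cv2.imread('pics/side3.png')[155:235,220:290],None,fx=5.6,fy=5.6,interpolation=2)
c=np.zeros((448,790,3),np.uint8);c[:392,:392]=a;c[:448,398:790]=b;cv2.imwrite('pics/m3.png',c)
E
```

```text
[538.24470605  23.79206683 196.91937003] [ 0.1239673   0.48265544 -3.36813507] [-0.01402116 -0.02610068 -0.00930848] 48.47617487800253
44.04004426565339
```

View pics/m3.png

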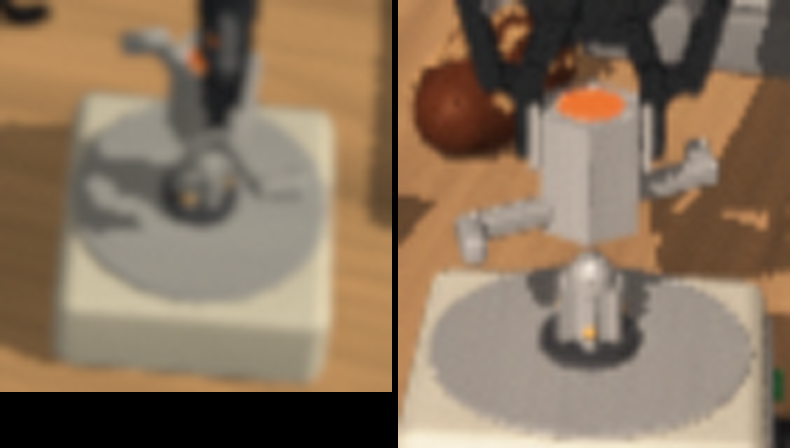

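servo_tool([
  [0.3,0.1,0,0.5,0,0,0],
  [0.3,0,0,1,0,0,0],
  [0.3,0,0,1,0,0,0],
  [0.3,0,0,0.7,0,0,0],
  [0.3,0,0,0.4,0,0,0],
  [0.3,0,0,0,0,0,0],
])

```text
clock: 5.9
position: [538.3, 22.8, 160.4]
ee_rot: [0.789, -0.615, -0.001, 0.001]
contact_force: [-0.1, 0.5, -2.9]
gripper_width: 48.4
```

servo_tool([
  [0.3,0,0,0.3,0,0,0],
  [0.3,0,0,0.2,0,0,0],
  [0.3,0,0,0.2,0,0,0],
  [0.3,0,0,0.2,0,0,0],
  [0.3,0,0,0,0,0,0],
])

```text
clock: 6.4
position: [538.6, 22.7, 154.9]
ee_rot: [0.789, -0.615, 0.0, 0.0]
contact_force: [-6.6, 0.7, 10.6]
gripper_width: 48.6
```

servo_tool([
  [0.3,0,0.1,0,0,0,0],
  [0.3,0,0,0,0,0,0],
])

```text
clock: 6.6
position: [538.4, 22.7, 154.9]
ee_rot: [0.789, -0.615, 0.001, -0.001]
contact_force: [-3.5, 1.6, 8.5]
gripper_width: 48.4
```

servo_tool([
  [0.3,0,0,0,0,0,2],
  [0.3,0,0,0,0,0,2],
  [0.3,0,0,0,0,0,0],
])

```text
clock: 6.9
position: [538.6, 22.6, 154.9]
ee_rot: [0.767, -0.642, 0.001, -0.001]
contact_force: [-3.7, -0.4, 7.2]
gripper_width: 48.4
```

```bash
python3 - <<'E'
from h import *
s=read_state(); print(s['position'],s['contact_force'],s['wrist_torque'])
E
```

```text
[538.58097904  22.55340668 154.91884173] [-3.65763869 -0.37293842  7.23048982] [-0.23789475  1.27131393 -0.04514945]
```

servo_tool([
  [0.3,0,0.1,0,0,0,-2],
  [0.3,0,0,0,0,0,-2],
  [0.3,0,0,0.1,0,0,-1.5],
  [0.3,0,0,0,0,0,-1.5],
])

```text
clock: 7.3
position: [538.3, 22.7, 154.9]
ee_rot: [0.805, -0.593, 0.002, -0.001]
contact_force: [-4.9, 1.3, 12.0]
gripper_width: 48.5
```

servo_tool([
  [0.3,0,0,0,0,0,-2],
  [0.3,0,0,0,0,0,-2],
  [0.3,0,0,0,0,0,0],
])

```text
clock: 7.6
position: [538.2, 22.8, 154.9]
ee_rot: [0.825, -0.565, 0.002, -0.001]
contact_force: [-4.0, 0.2, 11.0]
gripper_width: 48.2
```

```bash
python3 - <<'E'
from h import *
s=read_state(); print(s['position'],s['contact_force'],s['wrist_torque'])
q=R.from_quat(s['ee_rot']).as_matrix(); j=np.degrees(np.arctan2(q[1,1],q[0,1])); print((j+30)%60,q[:,2])
snap('scene','scene4');snap('side','side4')
E
```

```text
[538.18757493  22.78430241 154.86671145] [-3.96565196  0.20128987 10.95959702] [ 0.24895069  1.61403917 -0.03859365]
51.20405326503004 [ 4.74407271e-03  1.86828208e-04 -9.99988729e-01]
```

The teeth rest on the tooth tops at exactly +27 mm. My target angle was wrong: the rotor's inward teeth must sit in the gaps of the shaft, so the angle is 44+30 = 74°, another 23° on from here.

servo_tool([
  [0.3,0,0,0,0,0,-5.5],
  [0.3,0,0,0,0,0,-5.5],
  [0.3,0,0,0,0,0,-4],
  [0.3,0,0,0,0,0,-3],
  [0.3,0,0,0,0,0,-2],
  [0.3,0,0,0,0,0,-2],
  [0.3,0,0,0,0,0,0],
])

```text
clock: 8.4
position: [537.1, 22.6, 151.6]
ee_rot: [0.917, -0.398, 0.0, -0.0]
contact_force: [-0.1, -0.5, -2.8]
gripper_width: 48.4
```

```bash
python3 - <<'E'
from h import *
s=read_state(); print(s['position'],s['contact_force'],s['wrist_torque'],s['joints'][5])
q=R.from_quat(s['ee_rot']).as_matrix(); j=np.degrees(np.arctan2(q[1,1],q[0,1])); print((j+30)%60,q[:,2])
E
```

```text
[537.05656141  22.62708749 151.63829411] [-0.09602774 -0.52338068 -2.77532795] [-0.10326766  0.17721562  0.01574336] 0.4082418972350238
13.100164060817889 [ 1.21270710e-03  3.99393041e-04 -9.99999185e-01]
```

Meshed: it dropped 3 mm and the side load vanished. Now pushing it down.

servo_tool([
  [0.3,0,0,0.4,0,0,0],
  [0.3,0,0,0.4,0,0,0],
  [0.3,0,0,0.3,0,0,0],
  [0.3,0,0,0.3,0,0,0],
  [0.3,0,0,0.3,0,0,0],
  [0.3,0,0,0.3,0,0,0],
  [0.3,0,0,0,0,0,0],
])

```text
clock: 9.1
position: [536.8, 22.2, 132.1]
ee_rot: [0.917, -0.398, 0.0, 0.0]
contact_force: [-1.9, -2.0, 2.6]
gripper_width: 48.4
```

servo_tool([
  [0.3,0,0,0.3,0,0,0],
  [0.3,0,0,0.3,0,0,0],
  [0.3,0,0,0.2,0,0,0],
  [0.3,0,0,0.2,0,0,0],
  [0.3,0,0,0,0,0,0],
])

```text
clock: 9.6
position: [537.0, 22.1, 127.9]
ee_rot: [0.918, -0.397, 0.001, 0.0]
contact_force: [-16.4, 0.8, 36.7]
gripper_width: 48.3
```

servo_tool([
  [0.3,0,0,-0.4,0,0,0],
  [0.3,0,0,-0.2,0,0,0],
  [0.3,0,0,0,0,0,0],
  [1,0,0,0,0,0,0],
  [1,0,0,0,0,0,0],
  [1,0,0,0,0,0,0],
  [1,0,0,0,0,0,0],
])

```text
clock: 10.3
position: [537.1, 22.8, 127.0]
ee_rot: [0.917, -0.398, 0.0, -0.0]
contact_force: [0.3, -0.3, -0.6]
gripper_width: 85.4
```

Released cleanly. I'll lift off and move aside for a check of the height.

servo_tool([
  [1,0,0,-1.5,0,0,0],
  [1,0,0,-3,0,0,0],
  [1,0,0,-4,0,0,0],
  [1,0,0,-4,0,0,0],
  [1,0,0,-2,0,0,0],
  [1,0,0,0,0,0,0],
  [1,0,0,0,0,0,0],
])

```text
clock: 11.0
position: [536.5, 22.7, 271.9]
ee_rot: [0.917, -0.398, -0.0, -0.0]
contact_force: [-0.3, 0.1, -0.7]
gripper_width: 85.5
```

```bash
python3 - <<'E'
from h import *
for n in('scene','side','wrist'): snap(n,n+'5')
print(read_state()['position'])
for h in (153,163,180): print(h,[proj(f,(537,22,h)).round(1).tolist() for f in('side5','scene5','wrist5')])
b=cv2.imread('pics/side5.png')[155:245,215:295]; b=cv2.resize(b,None,fx=4.8,fy=4.8,interpolation=2)
w=cv2.resize(cv2.imread('pics/wrist5.png'),(405,304)); s=cv2.resize(cv2.imread('pics/scene5.png')[165:235,250:325],(300,280),interpolation=2)
c=np.zeros((590,795,3),np.uint8);c[:432,:384]=b;c[:304,390:795]=w;c[308:588,390:690]=s;cv2.imwrite('pics/m5.png',c)
E
```

```text
[536.06548752  22.37799739 270.61887906]
153 [[254.9, 194.7], [292.0, 186.7], [252.1, 190.2]]
163 [[255.0, 191.6], [292.2, 184.9], [252.1, 193.1]]
180 [[255.1, 186.4], [292.6, 181.8], [252.1, 198.7]]
```

View pics/m5.png

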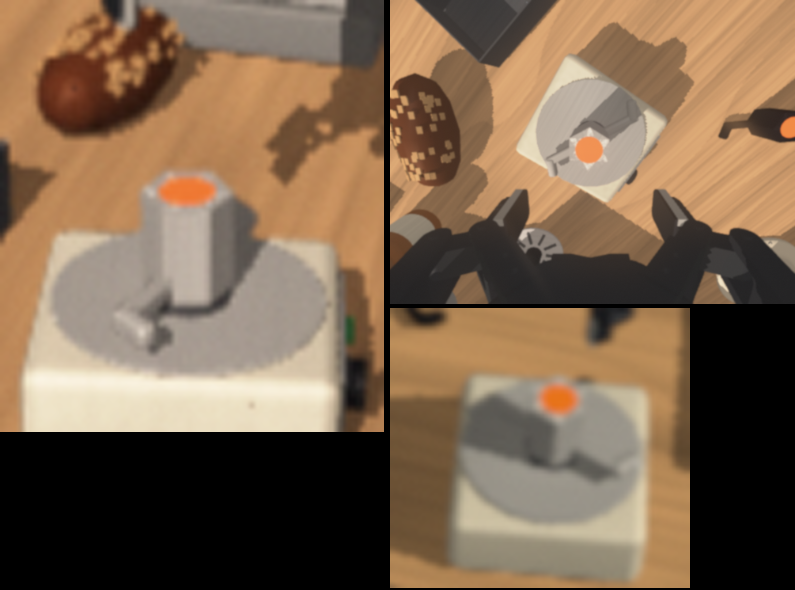

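The rotor sits upright on the collar. In the side view its dot is at (254.0,194.8), against a predicted (254.9,194.7) for a hub top at 153 mm, which is fully home. The scene view agrees to about 1 px.

```bash
python3 -c "from bench import *; print(job_done())"
```

```text
the job is handed in; nothing more can be done
None
```

The steel kneading rotor is fully home on the collar. The gripper is open and clear above it, and I handed the job in at about 11 s of robot time.

I picked the rotor up by its hub flats and set it on the shaft. It first stopped on the tooth tops, 27 mm above the seat, because I had lined its teeth up with the shaft's teeth instead of the gaps. I turned it back and forth under a light push until it meshed and dropped. I then pushed it past the balls to the collar, with a peak reading of about 37 N.

**Last checks:**
- **Seating:** The arm's height at full push (127.9 mm) put the rotor's lower face at 88 mm, the height of the seat. After release, the dot in the side view was within 1 px of where a home hub top at 153 mm should appear.
- **Scene view:** It agrees with that to about 1 px.
- **Side force:** About 16 N of side force showed at full push. I eased it off before opening the gripper, and the reading was near zero after release.
- **Bystanders:** I did not touch the disc, loaves or look-alikes, but I did not check their positions one by one afterwards.

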